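# Load wrapped sweets into the packing station's gravity lane

### The arm

A 7-joint arm with a two-finger parallel gripper is mounted at the origin on a cart in front of the work surface, level with it; the furniture and walls round the work are solid. World frame = base frame: x ahead of the robot, y to its left, z up, the work surface at z = 0. Lengths are in m, angles in rad, forces in N, time in s.
With the tool pointing down it reaches from about 0.425 to 0.925 m from the base axis. Payload 6.8 kg.
Tool frame: the origin (TCP) lies on the centre line of the jaws, within the pads' length; the fingertips stand bot.tip_reach ahead of it and the grasp point (between the pads) lies 3 mm ahead of it (bot.tip_reach is the distance from the TCP to the fingertips, in m); z points along the fingers, y is the line along which they close (so a half turn about z gives the same grasp; the last joint's range is limited). The gripper opens to 85 mm and grips with 20 to 120 N. Pads are 22 mm wide; open, the fingers measure 114 mm over their backs; the gripper's body (76 mm by 85 mm) begins 54 mm behind the grasp point. The pads swing forward as they close: fully open they stand 13 mm farther back than shut.
Start: joints at [-1.279, 0.477, 0.022, 1.555, -0.011, 1.109, -0.083], TCP at [0.263, 0.622, 0.253] pointing down, gripper open.
Joint ranges: [-2.96, 2.96], [-0.34, 2.1], [-1.41, 1.46], [0.24, 2.44], [-1.37, 4.51], [0.17, 1.92], [-2.96, 2.96]. Speed limits (rad/s): [2.39, 2.39, 3.14, 3.14, 3.14, 3.14, 3.14].

### API

Orientations are given as a unit quaternion [w, x, y, z].
In Python, from station import bot gives the robot as it stands.
- The arm moves only by the tool jog_arm, never from a script. Its argument "deltas" is a list of rows, each a list of 7 numbers: the shift along the world's x, y, z in m, then the turn, a rotation vector about the world's x, y, z in rad, then the opening, from 0 (shut) to 1 (fully open). In form: [[x, y, z, rx, ry, rz, grip], ...]. A call has 1 to 10 rows; each row shifts and turns the commanded pose from where the row before left it; what a row does not reach is not made up. A row lasts 1/10 s, in which the tool goes at most 50 mm and 8.59 degrees, less where a joint would pass 70% of its speed; a pose out of reach is approached as far as the arm can. A call with a gripper value outside its range is refused whole. The fingers move at their own pace and stop on an object; "newtons" is the grip in N (left out, the last holds). Time passes only in rows, so rows that do not move let the fingers close. It gives the time, the measured TCP pose, the force, the opening and the grip force at its end, in the units of the state.
- bot.get_obs(): the state, without advancing time (a new reading comes with each control period).
- bot.read_camera(name): name is "side" or "top" or "wrist"; returns a dict with "img" (420x560x3 uint8, red, green, blue), "K" (3x3 intrinsics, pixels), "eye" and "attitude" of the camera in the world. Camera axes: x right, y down, z forward; pixel columns grow to the right and rows downward; lengths in m; the calibration is good to about 2 mm. The wrist camera is an equidistant fisheye: a pixel r from the principal point sees the ray r / f radians off the axis. A picture is of the moment at which its call begins. There is no depth.
- bot.hand_in(): hands the job in; it is judged then, once.
The state is a dict: "t": time; "q": joint angles; "joint_vel": joint speeds; "joint_torque": joint torques, N m; "eef_pos": TCP position; "tool_rot": TCP orientation; "contact_force": force on the tool from outside, world axes, zero at the start; "torque": the same for the moment, N m; "gripper_width": opening from 0.0 (shut) to 1.0 (fully open); "grasp_force": force on a finger pad.
Only numpy, scipy, OpenCV 4.12 (cv2) and the standard library are available. Lean on these libraries where they do the work, as an engineer would, in place of code of your own. Each camera call takes 0.05 s, during which the arm holds its last target. There are 200 camera calls.

### The job

The sloped wheel lane has just been emptied and its end stop is still folded down. Swing the stop fully up with its red-knobbed lever until it comes against its rest, then take the two wrapped green sweets near you in the beige tray and set them gently, label up, one after the other on the open upper end of the lane, so that they roll under the clear cover and queue up against the stop. Do not let a sweet drop or run off the lane, and leave the tape, the marker and the timer where they are.

Things in the scene. Friction and masses are not known exactly. Their poses are not given: they have to be found in the camera images.
- lane: fixed sloped lane (8 degrees) of small white wheels between two aluminium rails. Origin on the bed (plane of the wheel tops), midway between the rails, at the face of the raised end stop; x points uphill along the bed, y to the lever side, z square off the bed. Bed x = 0 to 310 mm; 68 mm clear between the rails, which are 6 mm thick and stand 16 mm above the bed. Things roll down it by themselves
- loading_spot (a point): point on the bed in the middle of the open upper end, 240 mm uphill of the stop, midway between the rails; axes as the lane's. The wheels are lightly braked: a sweet let go here rolls down at about 0.08 to 0.2 m/s, in 1 to 3 s
- end_stop (a joint): end stop: steel plate 62 mm wide, 30 mm high over the bed, on a cross shaft (along the lane's y, at x = -8, z = -12 mm in the lane's frame) at the low end, turned by the lever. 0 = plate fully raised, square to the bed, at its hard rest; grows to 1.4 rad as it folds down, away from the lane. Friction keeps it where it is left; about 2 N at the knob moves it
- lever_ball (a point): centre of the red ball knob (24 mm) at the end of the lever, an 8 mm steel rod from the shaft, 95 mm long, 75 mm to the lane's +y side (35 mm clear of the rail). Stop raised: it leans 40 degrees uphill from the bed's normal; folded down: 40 degrees downhill. Pushing the ball uphill, over the top, raises the stop. Rest pins beside it reach 18 mm above the bed
- pack_a_center (a point): centre of a wrapped green sweet, label up: firm block 56 x 56 mm, 36 mm high, about 55 g (its soft film reaches to 65 x 61 mm); z up, x and y along its sides. It lies loose in the beige tray, whose floor is 70 mm and whose rim is 116 mm above the worktop. Two like sweets at the tray's far end stay there
- pack_b_center (a point): centre of the second wrapped green sweet, like the first, about 0.1 m from it in the near right part of the tray
- pack_a: the first wrapped sweet itself, origin at the middle of its underside
- pack_b: the second wrapped sweet itself, origin at the middle of its underside
- seal_tape: bystander: roll of red tape lying flat, 61 mm across, 12 mm high; origin under its middle
- label_marker: bystander: marker pen, 16 x 130 mm, 18 mm high; origin under its middle
- kitchen_timer: bystander: white kitchen timer, 62 x 66 x 20 mm, lying face up; origin under its middle
- cover_edge (a point): middle of the uphill edge (white strip) of the clear flat cover, on its top, 59 mm above the bed. From here the cover (88 mm wide, under side 50 mm above the bed) runs downhill over the lane to the stop; uphill of here the lane is open from above; axes as the lane's
Mind the look-alikes: they are no part of the job. Leave any pink look-alike of the pack_b alone.

How it is judged:
By the outcome, as a careful person would: the job done as asked, in the order asked, and still so for the second after the job is handed in, with the robot touching nothing.
It also fails if it takes over 70 s, if anything falls off the work surface, if the arm or the gripper's body presses on something with over 40 N, if the wrist force passes 120 N, or if a joint passes its speed limit or range.

## Working session

There is one attempt and no reset: what is moved stays moved. The work goes in short steps, Python scripts to look and compute and a tool call to move; the robot and the scene stay as the last step left them, time stands still between calls to the robot, and variables do not carry over. Pictures are saved under pics/ and viewed, at most 10 in all, crops included, and the job is handed in when it is done.

Besides the shell and the picture viewer there is one more tool, called as name([rows], argument=value, ...), one row to a line, values as JSON. jog_arm: Moves the arm, as the interface text tells. Its arguments: {"type":"object","properties":{"deltas":{"type":"array"},"newtons":{"type":"number"}},"required":["deltas"]}

```bash
mkdir -p pics; cat > h.py <<'E'
import numpy as np, cv2
from scipy.spatial.transform import Rotation as R
from station import bot
def rot(a):
    a=np.array(a,float)
    return a if a.shape==(3,3) else R.from_quat(a[[1,2,3,0]]).as_matrix()
def snap(n,f):
    c=bot.read_camera(n); cv2.imwrite(f'pics/{f}.png',c['img'][...,::-1]); np.savez(f'pics/{f}.npz',K=c['K'],eye=c['eye'],A=rot(c['attitude'])); return c
def ray(f,u,v,fish=False):
    d=np.load(f'pics/{f}.npz');K=d['K'];x=(u-K[0,2])/K[0,0];y=(v-K[1,2])/K[1,1]
    if fish:
        r=np.hypot(x,y)+1e-9; p=np.array([x/r*np.sin(r),y/r*np.sin(r),np.cos(r)])
    else: p=np.array([x,y,1.])
    return d['eye'],d['A']@(p/np.linalg.norm(p))
def atz(f,u,v,z,fish=False):
    e,d=ray(f,u,v,fish); return e+d*(z-e[2])/d[2]
def tri(*rs):
    A=np.zeros((3,3));b=np.zeros(3)
    for e,d in rs: M=np.eye(3)-np.outer(d,d);A+=M;b+=M@e
    X=np.linalg.solve(A,b); return X,[np.linalg.norm((np.eye(3)-np.outer(d,d))@(X-e)) for e,d in rs]
def proj(f,P):
    d=np.load(f'pics/{f}.npz');p=(np.asarray(P)-d['eye'])@d['A'];p=p@d['K'].T;return p[...,:2]/p[...,2:]
E
python3 - <<'E'
from h import *
for n in('top','side','wrist'):
    c=snap(n,n+'0');print(n,c['K'].tolist(),c['eye'],c['attitude'])
print(bot.get_obs(),bot.tip_reach)
E
```

```text
top [[379.3897628789183, 0.0, 267.7674043908175], [0.0, 379.3897628789183, 213.13637712506247], [0.0, 0.0, 1.0]] [0.48693756 0.07156364 0.95006867] [ 0.04112517 -0.69714767  0.71559026 -0.01498085]
side [[402.1902238273514, 0.0, 276.4260731624157], [0.0, 402.1902238273514, 208.45516526771218], [0.0, 0.0, 1.0]] [ 1.31999285 -0.31691819  0.50513576] [-0.46128432  0.71469612  0.44907677 -0.27341597]
wrist [[325.19226210127806, 0.0, 281.7043265338606], [0.0, 325.19226210127806, 214.65101863011245], [0.0, 0.0, 1.0]] [0.1993955  0.6479834  0.37293989] [0.11570125 0.82543313 0.54727775 0.07589754]
{'t': 0.15, 'q': array([-1.27907943,  0.47763449,  0.02233807,  1.55615504, -0.01146568,
        1.1093096 , -0.08309522]), 'joint_vel': array([ 1.89867729e-03, -3.41620690e-03,  1.85463869e-05, -3.04470087e-03,
       -1.14148304e-06, -3.20579766e-04, -2.74360619e-04]), 'joint_torque': array([ 2.86754817e-03, -5.96926332e+01,  1.61015399e+00, -2.81489021e+01,
        1.25924667e-02,  6.50033835e-03,  1.75358770e-05]), 'eef_pos': array([0.2625938 , 0.62139658, 0.25256188]), 'tool_rot': array([-7.60791142e-05,  1.98556911e-01,  9.80089117e-01, -6.84961667e-04]), 'contact_force': array([ 0.03533324, -0.51619012, -0.13131029]), 'torque': array([ 0.02097279,  0.00226351, -0.02075866]), 'grasp_force': 0.0, 'gripper_width': 1.007881360751536} 0.022
```

View pics/top0.png

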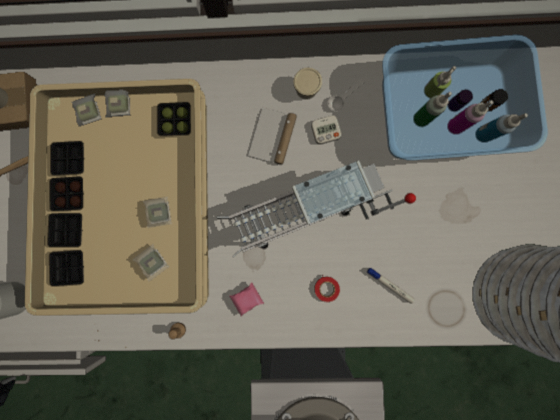

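View pics/side0.png

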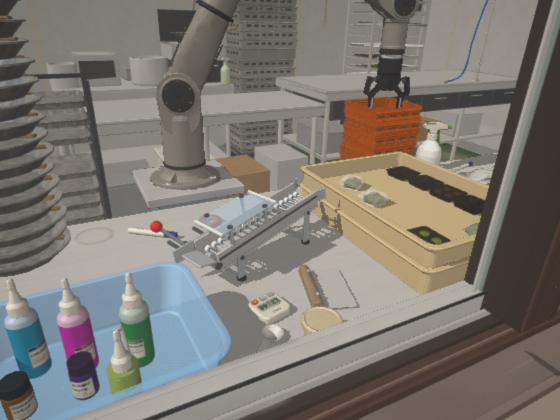

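The top view shows the lane running from its upper end at about (225,225) to the red knob at (410,198). The sweets are at (157,211) and (150,261), the pink decoy at (246,298), the tape at (327,289), the marker at (390,285) and the timer at (325,129). The side view shows the knob at (156,227) and the sweets at (352,183) and (375,199).

```bash
python3 - <<'E'
import cv2,numpy as np
t=cv2.imread('pics/top0.png');s=cv2.imread('pics/side0.png')
a=cv2.resize(t[155:260,205:425],None,fx=3.6,fy=3.6,interpolation=3)[:, :800]
b=cv2.resize(t[185:285,120:200],None,fx=2.2,fy=2.2,interpolation=3)
c=cv2.resize(s[165:285,140:340],None,fx=1.83,fy=1.83,interpolation=3)
d=cv2.resize(s[165:215,330:400],None,fx=3.4,fy=3.4,interpolation=3)
o=np.zeros((600,800,3),np.uint8)
for im,y,x in((a,0,0),(b,379,0),(c,379,178),(d,379,546)):
    im=im[:600-y,:800-x];o[y:y+im.shape[0],x:x+im.shape[1]]=im
cv2.imwrite('pics/c1.png',o)
E
```

```text
(no output)
```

View pics/c1.png

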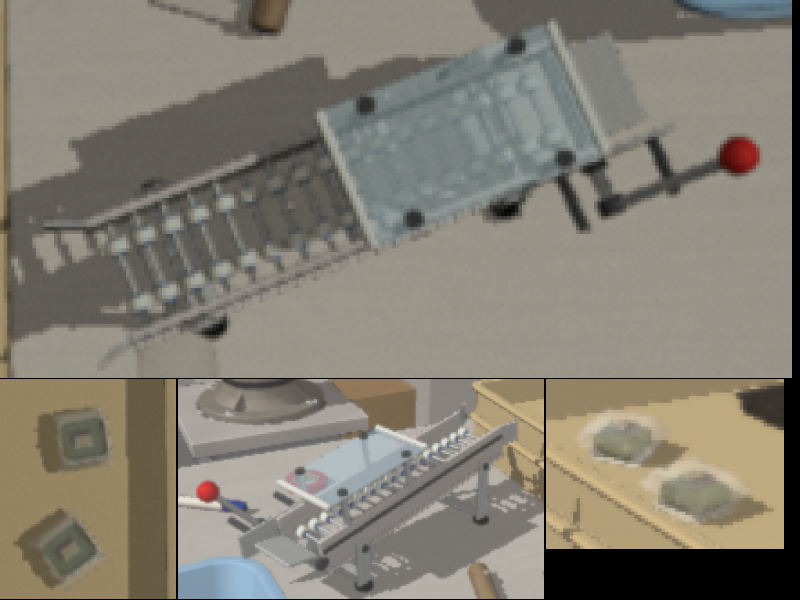

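```bash
python3 - <<'E'
from h import *
T=lambda x,y:ray('top0',x/3.6+205-.4,y/3.6+155-.4)
S=lambda x,y:ray('side0',(x-178)/1.83+140-.3,(y-379)/1.83+165-.3)
pr={'ball':((740,155),(207,491)),'ceF':((322,112),(432,460)),'ceN':((375,250),(375,428)),'clF':((552,22),(326,508)),'clN':((605,152),(278,484))}
P={}
for k,(a,b) in pr.items():
    P[k],e=tri(T(*a),S(*b));print(k,P[k].round(4),np.round(e,4))
d=(P['ceF']+P['ceN']-P['clF']-P['clN']);print('pitch',np.degrees(np.arctan2(d[2],np.hypot(*d[:2]))),'len',np.linalg.norm(d)/2,'W',np.linalg.norm(P['ceF']-P['ceN']))
w=P['ceF']-P['ceN']+P['clF']-P['clN'];yaws=[np.arctan2(d[1],d[0]),np.arctan2(w[1],w[0])+np.pi/2]
print('yaws',np.degrees(yaws))
yaw=yaws[0]
L=R.from_euler('ZY',[yaw,-np.radians(8)]).as_matrix()
ballL=np.array([-8-95*np.sin(np.radians(40)),75+0,-12+95*np.cos(np.radians(40))])/1e3
for k in P: print(k,'rel ball in lane',((P[k]-P['ball'])@L+ballL).round(4))
O=P['ball']-L@ballL;print('O by ball',O,'load',O+L@[.24,0,0])
# sweets top centers via top+side
for n,(a,b),(c,e) in (('upper',(84,438),(622,438)),('lower',(74,550),(697,490))):
    ra=ray('top0',a/2.2+120-.3,b/2.2+185-.3);rb=ray('side0',(c-546)/3.4+330-.3,(e-379)/3.4+165-.3)
    print(n,tri(ra,rb),atz('top0',a/2.2+119.7,b/2.2+184.7,.106))
E
```

```text
ball [ 0.5779 -0.2064  0.1262] [0.0002 0.0002]
ceF [0.6128 0.0465 0.1306] [0.0046 0.0046]
ceN [0.5259 0.0144 0.144 ] [0.0001 0.0001]
clF [ 0.6628 -0.0993  0.1236] [0.0002 0.0002]
clN [ 0.5826 -0.1283  0.1207] [0.0003 0.0003]
pitch 5.640287888719582 len 0.15454372994521634 W 0.09361749862668024
yaws [110.27160518 110.11168612]
ball rel ball in lane [-0.0691  0.075   0.0608]
ceF rel ball in lane [ 0.1546 -0.0454  0.0338]
ceN rel ball in lane [0.1564 0.0473 0.047 ]
clF rel ball in lane [ 0.001  -0.0417  0.0483]
clN rel ball in lane [0.0011 0.0436 0.0453]
O by ball [ 0.62166152 -0.1083627   0.07564228] load [0.53931777 0.11458088 0.10904383]
upper (array([ 0.19691157,  0.46266628, -0.01628632]), [np.float64(0.08831295430360202), np.float64(0.08831295430360206)]) [0.18806918 0.35078486 0.106     ]
lower (array([ 0.11201104,  0.54324626, -0.08853638]), [np.float64(0.16849170686590284), np.float64(0.16849170686590287)]) [0.0817404  0.36086984 0.106     ]
```

```bash
python3 - <<'E'
from h import *
for n,(a,b),(c,e) in (('upper',(84,438),(622,438)),('lower',(74,550),(697,490))):
    u,v=a/2.2+119.7,(b-379)/2.2+184.7
    print(n,tri(ray('top0',u,v),ray('side0',(c-546)/3.4+329.7,(e-379)/3.4+164.7)),atz('top0',u,v,.106))
o=bot.get_obs();M=rot(o['tool_rot']);print('tool y yaw',np.degrees(np.arctan2(M[1,1],M[0,1])),M.round(3).tolist())
L=R.from_euler('ZY',np.radians([110.2,-8])).as_matrix()
B=np.array([.5779,-.2064,.1262]);f=lambda a:np.array([95*np.sin(np.radians(a)),0,95*np.cos(np.radians(a))])/1e3
print('uphill',L[:,0],'ydir',L[:,1],'start push',B-L[:,0]*.06)
for a in range(-40,41,10):print(a,(B+L@(f(a)-f(-40))).round(4))
E
```

```text
upper (array([0.55087942, 0.32057459, 0.1348092 ]), [np.float64(0.022000491661630102), np.float64(0.022000491661629925)]) [0.565031   0.35021652 0.106     ]
lower (array([0.46469316, 0.41270063, 0.03059768]), [np.float64(0.03016195457306573), np.float64(0.03016195457306589)]) [0.45104638 0.36066988 0.106     ]
tool y yaw 67.09482203295094 [[-0.921, 0.389, -0.0], [0.389, 0.921, -0.001], [-0.0, -0.001, -1.0]]
uphill [-0.34193778  0.92935967  0.1391731 ] ydir [-9.38493023e-01 -3.45298199e-01 -1.38777878e-17] start push [ 0.59841627 -0.26216158  0.11784961]
-40 [ 0.5779 -0.2064  0.1262]
-30 [ 0.5737 -0.195   0.1375]
-20 [ 0.5689 -0.182   0.1465]
-10 [ 0.5637 -0.1677  0.153 ]
0 [ 0.5581 -0.1526  0.1567]
10 [ 0.5524 -0.137   0.1576]
20 [ 0.5467 -0.1216  0.1556]
30 [ 0.5412 -0.1067  0.1507]
40 [ 0.5361 -0.0929  0.1432]
```

jog_arm([
  [0.017,-0.044,0,0,0,0.1,0],
  [0.017,-0.044,0,0,0,0.1,0],
  [0.017,-0.044,0,0,0,0.1,0],
  [0.017,-0.044,0,0,0,0.1,0],
  [0.017,-0.044,0,0,0,0.1,0],
  [0.017,-0.044,0,0,0,0.1,0],
  [0.017,-0.044,0,0,0,0.1,0],
  [0.017,-0.044,0,0,0,0.05,0],
  [0.017,-0.044,0,0,0,0,0],
  [0.017,-0.044,0,0,0,0,0],
], newtons=20)

```text
t: 1.15
eef_pos: [0.433, 0.1798, 0.2533]
tool_rot: [0.0, -0.174, 0.985, 0.0]
contact_force: [0.8, -0.7, -0.8]
gripper_width: 0.005
grasp_force: 0.0
```

jog_arm([
  [0.017,-0.044,0,0,0,0,0],
  [0.017,-0.044,0,0,0,0,0],
  [0.017,-0.044,0,0,0,0,0],
  [0.017,-0.044,0,0,0,0,0],
  [0.017,-0.044,0,0,0,0,0],
  [0.017,-0.044,0,0,0,0,0],
  [0.017,-0.044,-0.01,0,0,0,0],
  [0.017,-0.044,-0.02,0,0,0,0],
  [0.017,-0.044,-0.02,0,0,0,0],
  [0.017,-0.044,0,0,0,0,0],
])

```text
t: 2.15
eef_pos: [0.6007, -0.2567, 0.2009]
tool_rot: [-0.002, -0.175, 0.985, 0.001]
contact_force: [0.4, 1.3, 0.0]
gripper_width: -0.002
grasp_force: 0.0
```

```bash
python3 - <<'E'
from h import *
snap('wrist','w1');o=bot.get_obs();print(o['eef_pos'],o['tool_rot'],o['contact_force'],o['gripper_width'],bot.tip_reach,o['q'])
E
```

```text
[ 0.60196146 -0.26656824  0.20268156] [-0.00109088 -0.17075957  0.98530804 -0.00283778] [ 2.5258377  -7.27135973  2.17443073] -0.003686253225300655 0.022 [ 0.0736173   0.51352749  0.34563188  1.66598832 -0.19255883  0.99517705
  2.39709746]
```

View pics/w1.png

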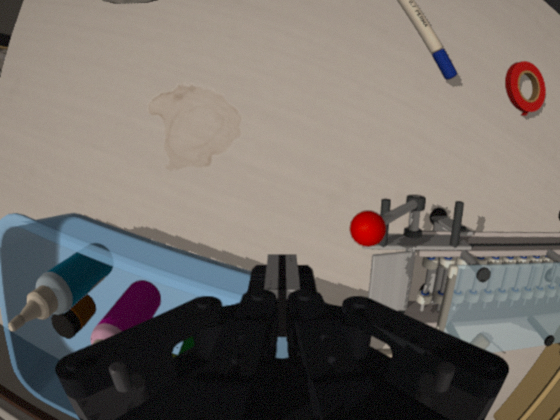

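The wrist view shows the knob at (368,228), downhill of the lane with its rod, and the closed fingertips at (283,262).

```bash
python3 - <<'E'
from h import *
rs=[ray('top0',740/3.6+204.6,155/3.6+154.6),ray('side0',155.5,225.9),ray('w1',368,228,True)]
print(tri(*rs),tri(rs[0],rs[2]))
print('tip px check ->',ray('w1',283,262,True))
E
```

```text
(array([ 0.57767704, -0.2063633 ,  0.12618522]), [np.float64(0.00035128453528746376), np.float64(0.00017132342989693416), np.float64(0.0003354375222396119)]) (array([ 0.57754949, -0.20641567,  0.12680451]), [np.float64(0.00026443532930527775), np.float64(0.000264435329305448)])
tip px check -> (array([ 0.53689248, -0.28123288,  0.32167334]), array([ 0.37959119,  0.14637138, -0.91350202]))
```

jog_arm([
  [0,0,-0.03,0,0,0,0],
  [0,0,-0.03,0,0,0,0],
  [0,0,-0.003,0,0,0,0],
  [-0.005,0.014,0,0,0,0,0],
  [-0.004,0.01,0,0,0,0,0],
  [-0.003,0.008,0.004,0,0,0,0],
  [-0.003,0.008,0.006,0,0,0,0],
  [-0.003,0.008,0.006,0,0,0,0],
])

```text
t: 3.0
eef_pos: [0.5845, -0.2079, 0.1592]
tool_rot: [0.001, -0.174, 0.985, -0.001]
contact_force: [1.7, -1.4, 0.2]
gripper_width: 0.005
grasp_force: 1.0
```

jog_arm([
  [-0.0035,0.01,0.005,0,0,0,0],
  [-0.0035,0.01,0.005,0,0,0,0],
  [-0.0035,0.01,0.003,0,0,0,0],
  [-0.0035,0.01,0.001,0,0,0,0],
  [-0.0035,0.01,0.0,0,0,0,0],
  [-0.0035,0.01,-0.001,0,0,0,0],
  [-0.003,0.008,-0.002,0,0,0,0],
  [-0.002,0.005,-0.003,0,0,0,0],
])

```text
t: 3.8
eef_pos: [0.5581, -0.133, 0.1659]
tool_rot: [0.001, -0.175, 0.985, 0.001]
contact_force: [0.4, -0.5, 1.5]
gripper_width: -0.001
grasp_force: 0.7
```

```bash
python3 - <<'E'
from h import *
snap('wrist','w2');o=bot.get_obs();print(o['eef_pos'],o['contact_force'])
E
```

```text
[ 0.55721418 -0.13238035  0.16492686] [0.26302992 0.63642435 0.03845035]
```

View pics/w2.png

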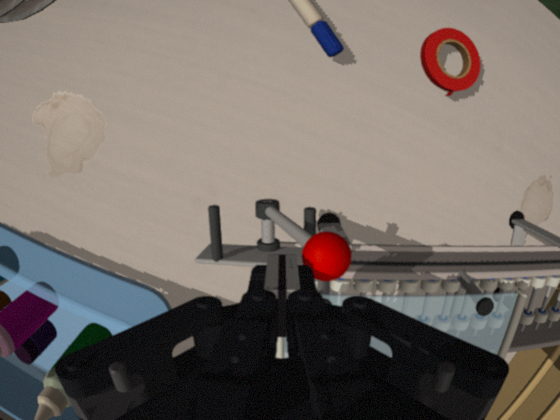

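The wrist view shows the knob at (327,256), past top dead centre and pressed uphill by the fingers. The rod is close to the rest pin at (310,215).

jog_arm([
  [-0.0015,0.004,-0.002,0,0,0,0],
  [-0.0015,0.004,-0.002,0,0,0,0],
  [-0.001,0.003,-0.002,0,0,0,0],
  [0,0,0,0,0,0,0],
])

```text
t: 4.25
eef_pos: [0.5533, -0.1235, 0.1586]
tool_rot: [-0.001, -0.174, 0.985, 0.0]
contact_force: [0.9, 0.0, 0.7]
gripper_width: -0.003
grasp_force: 0.0
```

jog_arm([
  [-0.001,0.003,-0.001,0,0,0,0],
  [-0.001,0.003,-0.001,0,0,0,0],
  [-0.001,0.003,-0.001,0,0,0,0],
  [0,0,0,0,0,0,0],
])

```text
t: 4.65
eef_pos: [0.5511, -0.1162, 0.1565]
tool_rot: [0.0, -0.174, 0.985, -0.001]
contact_force: [0.8, -4.7, 0.5]
gripper_width: -0.002
grasp_force: 1.7
```

jog_arm([
  [-0.001,0.002,-0.001,0,0,0,0],
  [-0.001,0.002,0,0,0,0,0],
  [0,0,0,0,0,0,0],
])

```text
t: 4.95
eef_pos: [0.5507, -0.1152, 0.1565]
tool_rot: [0.002, -0.173, 0.985, -0.003]
contact_force: [5.1, -12.2, -0.0]
gripper_width: -0.003
grasp_force: 5.4
```

jog_arm([
  [0.007,-0.02,0,0,0,0,0],
  [0.007,-0.02,0.01,0,0,0,0],
  [0,0,0.045,0,0,0,0],
  [0,0,0.045,0,0,0,0],
  [0,0.02,0.03,0,0,0,0],
  [-0.01,0.045,0,0,0,0,0],
  [-0.01,0.045,0,0,0,0,0],
  [-0.01,0.045,0,0,0,0,0],
  [-0.01,0.045,0,0,0,0,1],
  [-0.01,0.045,0,0,0,0,1],
])

```text
t: 5.95
eef_pos: [0.5117, 0.0962, 0.2853]
tool_rot: [-0.0, -0.174, 0.985, 0.0]
contact_force: [1.0, 0.4, 0.3]
gripper_width: 0.334
grasp_force: 0.0
```

jog_arm([
  [-0.01,0.045,0,0,0,0,1],
  [-0.01,0.045,0,0,0,0,1],
  [-0.01,0.045,-0.01,0,0,0,1],
  [-0.01,0.045,-0.02,0,0,0,1],
  [0,0.02,-0.02,0,0,0,1],
  [0,0,0,0,0,0,1],
  [0,0,0,0,0,0,1],
])

```text
t: 6.65
eef_pos: [0.4724, 0.2935, 0.2349]
tool_rot: [-0.001, -0.175, 0.985, -0.0]
contact_force: [0.3, -0.3, 0.5]
gripper_width: 1.0
grasp_force: 0.0
```

```bash
python3 - <<'E'
from h import *
w=snap('wrist','w3')['img'];t=snap('top','top1')['img'];s=snap('side','side1')['img'];o=bot.get_obs();print(o['eef_pos'],o['tool_rot'],o['q'],o['contact_force'])
im=np.zeros((600,800,3),np.uint8)
im[:420,:560]=w
im[420:600,:400]=cv2.resize(s[195:276,140:320],(400,180),interpolation=3)
im[420:600,400:800]=cv2.resize(t[155:245,270:470],(400,180),interpolation=3)
im[:360,560:800]=cv2.resize(t[185:305,125:205],(240,360),interpolation=3)
cv2.imwrite('pics/c2.png',im[...,::-1])
E
```

```text
[0.47381661 0.29236207 0.23629093] [ 5.79271376e-04 -1.72980491e-01  9.84925074e-01  1.11180543e-04] [-0.75031025  0.29970708  0.10419393  1.86672903 -0.03668169  0.97586757
  1.28830673] [-0.03745785  0.09564306  0.81268306]
```

View pics/c2.png

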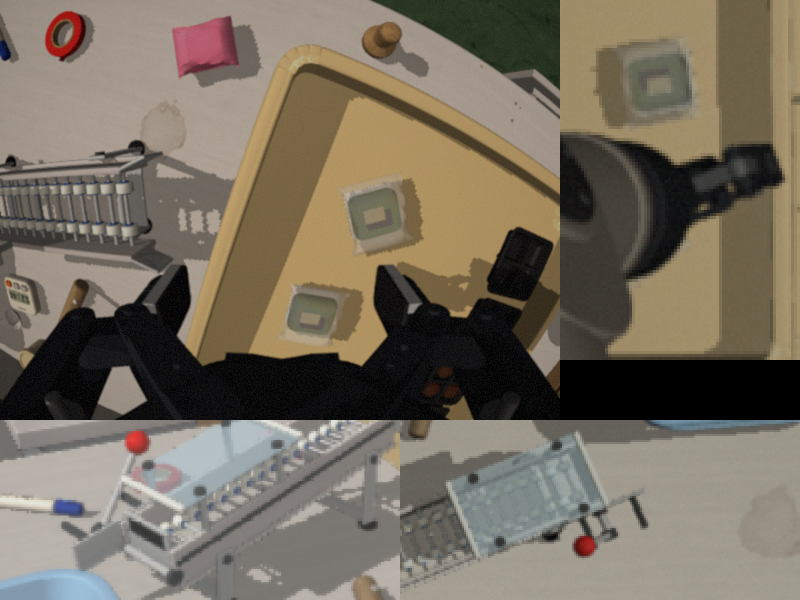

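```bash
python3 - <<'E'
from h import *
b,e=tri(ray('side1',136/2.222+139.7,22/2.222+194.7),ray('top1',361.7,217.7));print('ball now',b,e,'expected .5361 -.0929 .1432')
L=R.from_euler('ZY',np.radians([110.2,-8])).as_matrix()
O=np.array([.5777,-.2064,.1262])-L@[-.0691,.075,.0608]
q=L.T@(b-O)-[-.008,.075,-.012];print('angle',np.degrees(np.arctan2(q[0],q[2])),np.hypot(q[0],q[2]))
# where plate corners would project (lane coords) in side c2 picture
for n,pts in {'raised':[(-.004,.031,0),(-.004,-.031,0),(-.004,-.031,.03),(-.004,.031,.03)],'rails end':[(0,.04,.016),(0,-.04,.016)],'upper':[(.31,-.037,.016),(.31,.037,.016)]}.items():
    p=proj('side1',O+np.array(pts)@L.T);print(n,((p-[140,195])*2.222+[0,420]).round().tolist(),proj('top1',O+np.array(pts)@L.T).round(1).tolist())
E
cat > s.py <<'E'
from h import *
import sys
f=sys.argv[1]
im=cv2.imread(f'pics/{f}.png');h=cv2.cvtColor(im,cv2.COLOR_BGR2HSV)
m=cv2.inRange(h,(35,35,50),(80,255,255));m=cv2.morphologyEx(m,cv2.MORPH_OPEN,np.ones((3,3)))
n,l,st,c=cv2.connectedComponentsWithStats(m)
for i in range(1,n):
    if st[i,4]>200:
        p=np.argwhere(l==i)[:,::-1]; P=np.array([atz(f,u,v,.106,f[0]=='w')[:2]*1000 for u,v in p],np.float32)
        print(st[i].tolist(),c[i].round(1),cv2.minAreaRect(P),P.mean(0))
E
python3 s.py w3; python3 s.py top0
```

```text
ball now [ 0.53672096 -0.09946046  0.13599293] [np.float64(0.0002936977191126402), np.float64(0.00029369771911265765)] expected .5361 -.0929 .1432
angle 38.87539987171542 0.08549717452639023
raised [[133.0, 527.0], [175.0, 551.0], [170.0, 525.0], [128.0, 501.0]] [[365.4, 194.5], [355.0, 169.8], [359.2, 166.6], [370.1, 192.1]]
rails end [[128.0, 508.0], [182.0, 539.0]] [[367.8, 197.5], [354.1, 165.1]]
upper [[395.0, 404.0], [344.0, 386.0]] [[226.5, 214.8], [238.9, 246.7]]
[377, 0, 180, 72, 4169] [474.4  25.9] ((250.84555053710938, 397.4694519042969), (65.97706604003906, 192.69459533691406), 5.110146522521973) [255.84013 394.40414]
```

The lower crops show the knob over on the uphill side and a dark plate closing the lane's low end. The ball's travel puts the lever at about +40°, so the stop is on its rest. The wrist part shows sweets with centres near (377,217) and (313,313).

```bash
cat > s.py <<'E'
from h import *
import sys
f=sys.argv[1];z=float(sys.argv[3]) if len(sys.argv)>3 else .106
im=cv2.imread(f'pics/{f}.png')
for s in sys.argv[2].split(';'):
    u0,v0=map(int,s.split(','))
    h=cv2.cvtColor(im,cv2.COLOR_BGR2HSV).astype(int)
    w=im.astype(int); m=((w[...,1]>=w[...,2]+3)&(h[...,2]>60)).astype(np.uint8)  # green not below red
    r=45; k=np.zeros_like(m);k[max(0,v0-r):v0+r,max(0,u0-r):u0+r]=1;m*=k
    m=cv2.morphologyEx(m,cv2.MORPH_OPEN,np.ones((5,5)))
    n,l,st,c=cv2.connectedComponentsWithStats(m)
    i=1+np.argmax(st[1:,4]);hull=cv2.convexHull(np.argwhere(l==i)[:,::-1].astype(np.int32))[:,0]
    P=np.array([atz(f,u,v,z,f[0]=='w')[:2]*1000 for u,v in hull],np.float32)
    print(st[i].tolist(),c[i].round(1),cv2.minAreaRect(P),im[v0,u0])
E
python3 s.py w3 "377,217;313,313"; python3 s.py top0 "158,211;153,262"; python3 - <<'E'
from h import *
L=R.from_euler('ZY',np.radians([110.2,-8])).as_matrix()
b=np.array([.5367,-.0995,.136]);O=b-L@[.0531,.075,.0608]
print('O',O,'load',O+L@[.24,0,0],'n',L[:,2])
for n in(1,-1):print(proj('top0',O+L@[.31,n*.037,.016]),proj('top0',O+L@[.157,n*.044,.059]))
print('film corners b',[atz('w3',u,v,.09,True)[:2].round(3).tolist() for u,v in((342,192),(402,178),(410,240),(358,255))])
print('film corners a',[atz('w3',u,v,.09,True)[:2].round(3).tolist() for u,v in((292,285),(346,291),(335,344),(280,335))])
E
```

```text
O [ 0.62232205 -0.11501036  0.06840161] load [0.54025699 0.10803596 0.10180315] n [ 0.04805622 -0.13061298  0.99026807]
[242.28774393 246.24215413] [311.83532546 221.81759796]
[230.01881185 214.62379492] [296.19397529 183.44510151]
film corners b [[0.443, 0.336], [0.412, 0.381], [0.461, 0.414], [0.491, 0.373]]
film corners a [[0.539, 0.327], [0.528, 0.377], [0.59, 0.394], [0.597, 0.336]]Traceback (most recent call last):
  File "s.py", line 12, in <module>
    i=1+np.argmax(st[1:,4]);hull=cv2.convexHull(np.argwhere(l==i)[:,::-1].astype(np.int32))[:,0]
        ~~~~~~~~~^^^^^^^^^^
    return _wrapfunc(a, 'argmax', axis=axis, out=out, **kwds)
    return bound(*args, **kwds)
ValueError: attempt to get argmax of an empty sequence
Traceback (most recent call last):
  File "s.py", line 12, in <module>
    i=1+np.argmax(st[1:,4]);hull=cv2.convexHull(np.argwhere(l==i)[:,::-1].astype(np.int32))[:,0]
        ~~~~~~~~~^^^^^^^^^^
ValueError: attempt to get argmax of an empty sequence
```

```bash
cat > s.py <<'E'
from h import *
import sys
f=sys.argv[1];z=float(sys.argv[3]) if len(sys.argv)>3 else .106
im=cv2.imread(f'pics/{f}.png').astype(int);r=int(sys.argv[4]) if len(sys.argv)>4 else 38
for s in sys.argv[2].split(';'):
    u0,v0=map(int,s.split(','))
    w=im[v0-r:v0+r,u0-r:u0+r];g=(w[...,2]-w[...,1]); print('R-G centre/edge',g[r,r-12],g[3,3],end=' ')
    m=((g<g[3,3]*.35)&(w.sum(2)>150)).astype(np.uint8)
    m=cv2.morphologyEx(m,cv2.MORPH_OPEN,np.ones((3,3)))
    n,l,st,c=cv2.connectedComponentsWithStats(m)
    i=1+np.argmax(st[1:,4]);hull=cv2.convexHull(np.argwhere(l==i)[:,::-1].astype(np.int32))[:,0]+[u0-r,v0-r]
    P=np.array([atz(f,u,v,z,f[0]=='w')[:2]*1000 for u,v in hull],np.float32)
    print(st[i].tolist(),cv2.minAreaRect(P))
E
python3 s.py w3 "377,217;313,313"; python3 s.py top0 "158,211;153,262" .106 18
python3 -c "
from h import *
im=cv2.imread('pics/w3.png');print(im[200:236:6,345:410:8].tolist())"
```

```text
R-G centre/edge 11 30 [7, 8, 55, 54, 1870] ((446.8310241699219, 364.14013671875), (43.122032165527344, 43.34018325805664), 36.1300163269043)
R-G centre/edge 2 20 [12, 19, 49, 41, 1216] ((553.8524169921875, 351.09051513671875), (41.380863189697266, 41.941768646240234), 8.07343578338623)
R-G centre/edge 8 16 [7, 9, 22, 21, 354] ((564.3209228515625, 351.07275390625), (44.8443717956543, 47.371368408203125), 3.619658946990967)
R-G centre/edge -3 17 [5, 6, 24, 25, 360] ((451.7453308105469, 364.82867431640625), (44.52539825439453, 48.4234619140625), 34.615272521972656)
[[[138, 152, 165], [88, 104, 101], [90, 106, 108], [91, 108, 107], [89, 111, 112], [86, 111, 110], [80, 103, 109], [105, 129, 146], [66, 98, 119]], [[127, 156, 174], [89, 106, 106], [91, 110, 112], [88, 109, 110], [90, 114, 115], [84, 111, 113], [83, 110, 112], [99, 121, 138], [63, 97, 115]], [[99, 148, 176], [86, 107, 104], [91, 113, 113], [107, 133, 147], [101, 131, 145], [88, 102, 109], [85, 112, 113], [114, 137, 151], [64, 97, 116]], [[98, 148, 177], [82, 101, 102], [94, 113, 114], [104, 131, 146], [103, 131, 144], [94, 115, 127], [86, 109, 110], [105, 128, 140], [66, 99, 118]], [[99, 149, 177], [69, 87, 94], [90, 111, 112], [88, 100, 111], [84, 88, 100], [83, 88, 99], [89, 113, 113], [90, 114, 123], [66, 100, 119]], [[96, 147, 174], [96, 113, 121], [90, 110, 109], [87, 100, 106], [87, 110, 111], [86, 109, 109], [87, 110, 110], [107, 129, 143], [65, 97, 117]]]
```

jog_arm([
  [-0.004,0.012,0,0,0,-0.131,1],
  [-0.004,0.012,0,0,0,-0.131,1],
  [-0.004,0.012,0,0,0,-0.131,1],
  [-0.004,0.012,0,0,0,-0.131,1],
  [-0.004,0.012,0,0,0,-0.131,1],
  [-0.004,0.012,0,0,0,-0.131,1],
  [0,0,-0.01,0,0,-0.131,1],
  [0,0,-0.01,0,0,-0.131,1],
  [0,0,-0.01,0,0,-0.131,1],
  [0,0,-0.01,0,0,-0.131,1],
])

```text
t: 7.8
eef_pos: [0.4499, 0.3647, 0.1961]
tool_rot: [0.0, 0.465, 0.885, 0.001]
contact_force: [0.2, -0.1, 0.1]
gripper_width: 0.996
grasp_force: 0.0
```

jog_arm([
  [0,0,-0.02,0,0,0,1],
  [0,0,0,0,0,0,1],
  [0,0,0,0,0,0,1],
])

```text
t: 8.1
eef_pos: [0.4495, 0.365, 0.1761]
tool_rot: [0.0, 0.462, 0.887, 0.0]
contact_force: [-0.2, -0.0, 0.7]
gripper_width: 0.997
grasp_force: 0.0
```

```bash
python3 - <<'E'
from h import *
snap('wrist','w4');o=bot.get_obs();M=rot(o['tool_rot']);print(o['eef_pos'],np.degrees(np.arctan2(M[1,1],M[0,1])),o['q'],o['contact_force'])
E
```

```text
[0.44975532 0.36543008 0.17655468] 34.95800941511023 [-1.03238633  0.41659093  0.31147197  1.87998915 -0.16339063  0.86814536
 -0.02996586] [ 0.69950908 -0.3811047   0.86154755]
```

View pics/w4.png

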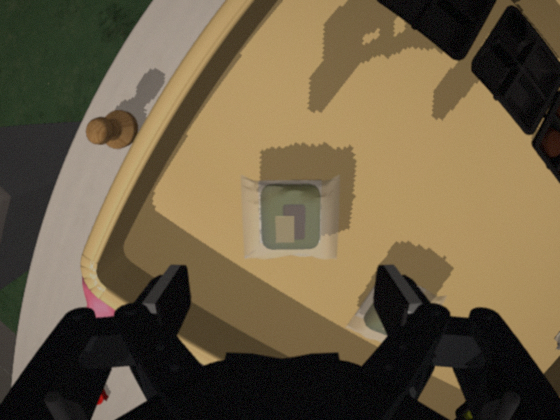

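The sweet is at (290,217), square to the jaws, with its longer film side along the closing line. The fingers are clear on both sides.

```bash
python3 - <<'E'
from h import *
for u,v,z in((290,217,.106),(242,262,.09),(340,258,.09),(340,177,.09),(244,177,.09)):print(atz('w4',u,v,z,True))
E
```

```text
[0.44665901 0.37861882 0.106     ]
[0.44121853 0.32918578 0.09      ]
[0.49572378 0.37071298 0.09      ]
[0.46075337 0.41572337 0.09      ]
[0.40985929 0.37999985 0.09      ]
```

```bash
python3 - <<'E'
from h import *
rt=ray('top0',74/2.2+119.7,(550-379)/2.2+184.7);rs=ray('side0',(622-546)/3.4+329.7,(438-379)/3.4+164.7)
r4=ray('w4',290,217,True);r3=ray('w3',377,217,True)
for c in((rt,rs),(rt,r4),(r3,r4),(rt,r3,r4),(rt,rs,r3,r4)):print(tri(*c))
print([proj('top0',[x,y,.106]) for x,y in((.45,.364),(.452,.376))])
E
```

```text
(array([0.45142077, 0.37007742, 0.0850458 ]), [np.float64(0.0024749484245662054), np.float64(0.0024749484245661212)])
(array([0.45103799, 0.37144833, 0.07617204]), [np.float64(0.0013733127366761366), np.float64(0.0013733127366761819)])
(array([0.4512279 , 0.374621  , 0.08815119]), [np.float64(0.0011575456915436488), np.float64(0.001157545691543585)])
(array([0.45131143, 0.37277862, 0.08348533]), [np.float64(0.004351978632889342), np.float64(0.0038982119611150703), np.float64(0.0008489647415727837)])
(array([0.45124804, 0.37273791, 0.08467189]), [np.float64(0.00465520940462756), np.float64(0.0005647908562288043), np.float64(0.0034929438094358795), np.float64(0.0011819047854928206)])
[array([151.86506853, 262.93245571]), array([146.56663071, 262.15477812])]
```

```bash
python3 - <<'E'
from h import *
def px(f,P):
    d=np.load(f'pics/{f}.npz');p=(P-d['eye'])@d['A'];r=np.arctan2(np.hypot(*p[:2]),p[2]);s=r/np.hypot(*p[:2]);return (p[:2]*s*d['K'][0,0]+d['K'][:2,2]).round(1)
t1=np.array([.60196,-.26657,.20268]);t4=np.array([.44976,.36543,.17655])
a=np.radians(34.96);y=np.array([np.cos(a),np.sin(a),0])
for z in(0,.009,.022,.035):print(z,px('w1',t1-[0,0,z]),px('w4',t4+.0425*y-[0,0,z]),px('w4',t4-.0425*y-[0,0,z]))
E
```

```text
0 [260.1 290.7] [379.9 290.3] [184.  290.5]
0.009 [261.2 280.8] [374.7 280.9] [189.2 281. ]
0.022 [262.7 268.4] [367.9 268.9] [195.9 269. ]
0.035 [264.  257.7] [362.  258.5] [201.7 258.6]
```

jog_arm([
  [0.001,0.007,0,0,0,0,1],
  [0,0,-0.03,0,0,0,1],
  [0,0,-0.03,0,0,0,1],
  [0,0,-0.015,0,0,0,1],
  [0,0,-0.0075,0,0,0,1],
  [0,0,0,0,0,0,0.4],
  [0,0,0,0,0,0,0.4],
  [0,0,0,0,0,0,0.4],
  [0,0,0,0,0,0,0.4],
  [0,0,0,0,0,0,0.4],
], newtons=20)

```text
t: 9.15
eef_pos: [0.4508, 0.3733, 0.0942]
tool_rot: [0.0, 0.462, 0.887, 0.001]
contact_force: [-0.7, 0.3, 6.7]
gripper_width: 0.653
grasp_force: 22.7
```

jog_arm([
  [0,0,0.015,0,0,0,0.4],
  [0,0,0.04,0,0,0,0.4],
  [0,0,0.045,0,0,0,0.4],
  [0.006,-0.02,0.03,0,0,0.12,0.4],
  [0.01,-0.03,0.01,0,0,0.12,0.4],
  [0.01,-0.03,0,0,0,0.12,0.4],
  [0.01,-0.03,0,0,0,0.12,0.4],
  [0.01,-0.03,0,0,0,0.12,0.4],
  [0.01,-0.03,0,0,0,0.12,0.4],
  [0.01,-0.03,0,0,0,0.12,0.4],
])

```text
t: 10.15
eef_pos: [0.5161, 0.1712, 0.2338]
tool_rot: [0.0, 0.058, 0.998, 0.0]
contact_force: [-0.1, -0.9, -0.5]
gripper_width: 0.652
grasp_force: 21.9
```

jog_arm([
  [0.01,-0.03,0,0,0,0.12,0.4],
  [0.01,-0.03,0,0.033,0.012,0.12,0.4],
  [0.007,-0.016,0,0.033,0.012,0.12,0.4],
  [0,0,0,0.033,0.012,0.112,0.4],
  [0,0,0,0.032,0.012,0,0.4],
  [0,0,0,0,0,0,0.4],
  [0,0,0,0,0,0,0.4],
])

```text
t: 10.85
eef_pos: [0.5428, 0.0965, 0.2333]
tool_rot: [-0.021, -0.175, 0.982, 0.066]
contact_force: [0.8, 0.8, -0.7]
gripper_width: 0.65
grasp_force: 21.9
```

```bash
python3 - <<'E'
from h import *
w=snap('wrist','w5')['img'];t=snap('top','top2')['img'];s=snap('side','side2')['img']
o=bot.get_obs();M=rot(o['tool_rot']);print(o['eef_pos'],np.degrees(np.arctan2(M[1,1],M[0,1])),M[:,2],o['contact_force'],o['gripper_width'],o['q'])
im=np.zeros((600,800,3),np.uint8)
im[:420,:560]=w
im[:360,560:800]=cv2.resize(s[120:255,255:345],(240,360),interpolation=3)
im[420:600,:360]=cv2.resize(s[195:285,140:320],(360,180),interpolation=3)
im[420:600,400:800]=cv2.resize(t[160:260,200:422],(400,180),interpolation=3)
cv2.imwrite('pics/c3.png',im[...,::-1])
E
```

```text
[0.54270244 0.09735959 0.23313135] 110.20686399161033 [-0.06396454  0.12205184 -0.99046044] [-0.373477    0.3334097  -1.38244255] 0.651060094123637 [-0.35559429  0.32194666  0.171954    1.85595602 -0.21951371  1.01918755
  1.85361173]
```

View pics/c3.png

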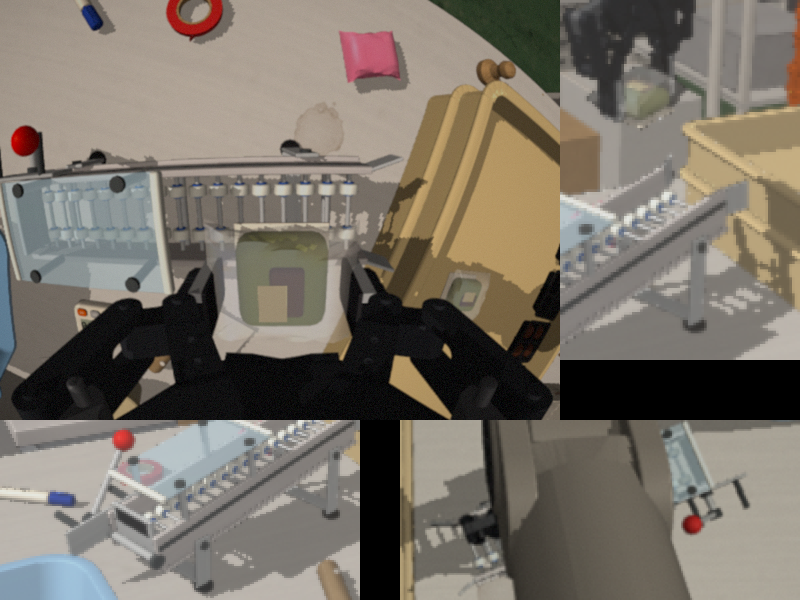

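The wrist view shows the sweet held squarely at (282,278), jaws along the lane. The near rail runs along row ~163, the wheels along row ~188, and the cover strip goes from (161,172) to (173,290).

```bash
python3 - <<'E'
from h import *
L=R.from_euler('ZY',np.radians([110.2,-8])).as_matrix();O=np.array([.6223,-.1150,.0684])
def onl(f,u,v,h):
    e,d=ray(f,u,v,True);e=L.T@(e-O);d=L.T@d;return (e+d*(h-e[2])/d[2]).round(4)
print('cover edge',onl('w5',161,172,.059),onl('w5',173,290,.059),'lowedge',onl('w5',5,180,.059),onl('w5',18,278,.059))
print('near rail top',onl('w5',180,159,.016),onl('w5',360,159,.016),'lower line',onl('w5',180,170,.016),onl('w5',360,170,.016))
print('wheels bed',onl('w5',180,188,0),onl('w5',348,188,0),'far wheels',onl('w5',180,236,0),onl('w5',345,233,0))
e,d=ray('w5',24,141,True);d2=np.array([.5367,-.0995,.136])-e;print('ball resid',np.linalg.norm(d2-d*(d@d2)))
print('sweet top centre',onl('w5',282,278,.059),atz('w5',282,278,.233+.012,True))
t=np.array([.5427,.0974,.2331]);print('tcp lane',L.T@(t-O))
E
```

```text
cover edge [0.1696 0.0444 0.059 ] [ 0.1692 -0.0382  0.059 ] lowedge [0.0224 0.0457 0.059 ] [ 0.0129 -0.0411  0.059 ]
near rail top [0.1689 0.0486 0.016 ] [0.3039 0.0479 0.016 ] lower line [0.1684 0.0402 0.016 ] [0.3042 0.0396 0.016 ]
wheels bed [0.1623 0.0235 0.    ] [0.2988 0.0229 0.    ] far wheels [ 0.1588 -0.0179  0.    ] [ 0.2981 -0.015   0.    ]
ball resid 0.000770640753301613
sweet top centre [ 0.2459 -0.0269  0.059 ] [0.53141297 0.08994866 0.245     ]
tcp lane [0.24753605 0.00136271 0.13152968]
```

```bash
python3 - <<'E'
from h import *
L=R.from_euler('ZY',np.radians([110.2,-8])).as_matrix();O=np.array([.6223,-.1150,.0684])
def onl(f,u,v,h):
    e,d=ray(f,u,v,True);e=L.T@(e-O);d=L.T@d;return (e+d*(h-e[2])/d[2]).round(4)
o=np.array([.2475,.0014,.1315])
for h in(.0,-.007,.012,):
  print(h,[(onl('w5',u,v,.1315+h)-o).tolist() for u,v in((282,278),(237,232),(326,232),(322,325),(240,325),(222,222),(345,222))])
E
python3 - <<'E'
import cv2
im=cv2.imread('pics/w5.png');cv2.imwrite('pics/c4.png',cv2.resize(im[140:380,150:420],None,fx=2.4,fy=2.4,interpolation=3))
E
```

```text
0.0 [[-0.0013999999999999846, 0.0071, 0.0], [-0.01930000000000001, 0.0273, 0.0], [0.016100000000000003, 0.027200000000000002, 0.0], [0.016500000000000015, -0.0169, 0.0], [-0.020299999999999985, -0.0169, 0.0], [-0.02510000000000001, 0.031400000000000004, 0.0], [0.02360000000000001, 0.031400000000000004, 0.0]]
-0.007 [[-0.0013999999999999846, 0.0037, -0.007000000000000006], [-0.020299999999999985, 0.025, -0.007000000000000006], [0.017100000000000004, 0.025, -0.007000000000000006], [0.017500000000000016, -0.021699999999999997, -0.007000000000000006], [-0.021400000000000002, -0.021699999999999997, -0.007000000000000006], [-0.026499999999999996, 0.029400000000000003, -0.007000000000000006], [0.025000000000000022, 0.029300000000000003, -0.007000000000000006]]
0.012 [[-0.0013999999999999846, 0.013, 0.011999999999999983], [-0.017499999999999988, 0.0312, 0.011999999999999983], [0.014400000000000024, 0.031100000000000003, 0.011999999999999983], [0.01479999999999998, -0.0087, 0.011999999999999983], [-0.0184, -0.0087, 0.011999999999999983], [-0.022799999999999987, 0.0349, 0.011999999999999983], [0.021199999999999997, 0.034800000000000005, 0.011999999999999983]]
```

View pics/c4.png

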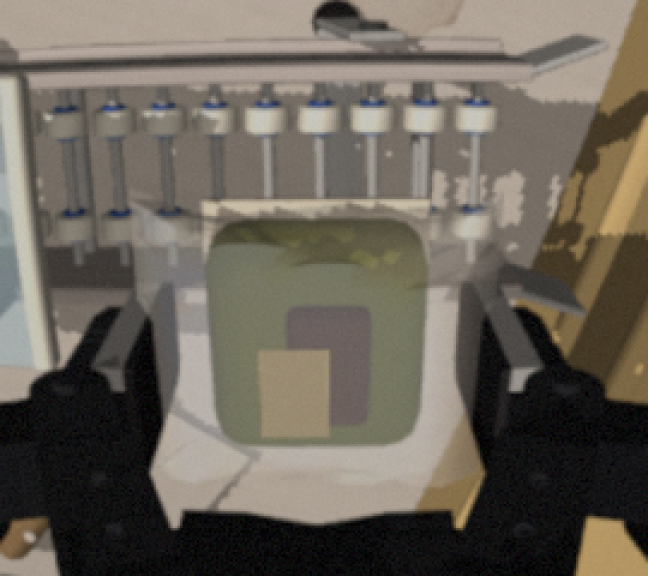

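The crop shows the sweet centred across the jaws, its wrapper clear of the tips, label up, above the wheels. The upper crops show the lane below empty.

jog_arm([
  [-0.002,0.003,0,0.009,-0.016,0,0.4],
  [-0.0015,0.004,-0.03,0,0,0,0.4],
  [-0.0015,0.004,-0.03,0,0,0,0.4],
  [-0.001,0.003,-0.02,0,0,0,0.4],
  [0,0.001,-0.009,0,0,0,0.4],
  [0,0,0,0,0,0,0.4],
  [0,0,0,0,0,0,0.4],
])

```text
t: 11.7
eef_pos: [0.5376, 0.1118, 0.1447]
tool_rot: [-0.012, -0.176, 0.982, 0.069]
contact_force: [1.2, -0.1, 0.2]
gripper_width: 0.652
grasp_force: 21.9
```

```bash
python3 - <<'E'
from h import *
w=snap('wrist','w6')['img'];s=snap('side','side3')['img']
L=R.from_euler('ZY',np.radians([110.2,-8])).as_matrix();O=np.array([.6223,-.1150,.0684])
o=bot.get_obs();M=rot(o['tool_rot']);print('lane tcp',L.T@(o['eef_pos']-O),M[:,2],o['contact_force'])
im=np.zeros((600,800,3),np.uint8)
im[:400,:400]=cv2.resize(w[150:350,160:360],(400,400),interpolation=3)
im[:400,400:800]=cv2.resize(s[140:240,245:345],(400,400),interpolation=3)
cv2.imwrite('pics/c5.png',im[:400,:,::-1])
E
```

```text
lane tcp [0.25019643 0.00093122 0.04233825] [-0.04586421  0.13187754 -0.99020442] [-0.26146972  0.25107875 -0.22235923]
```

View pics/c5.png

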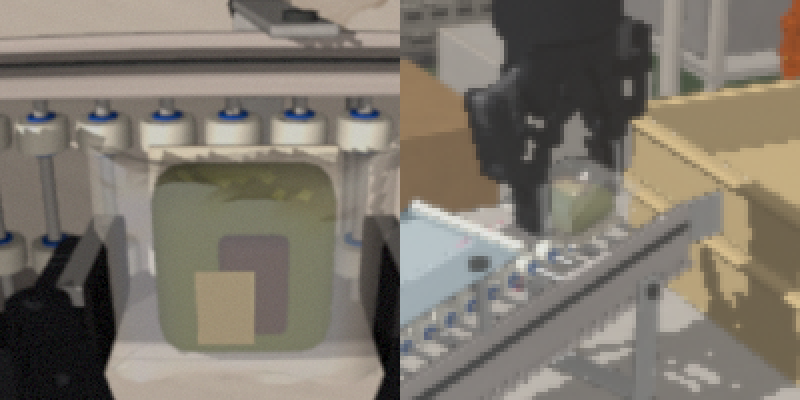

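The sweet hangs level with the bed just above the wheels, its near wrapper edge at row ~148 of the crop, inside the near rail at row ~97.

jog_arm([
  [-0.0023,-0.0009,0,0,0,0,0.4],
  [-0.0003,0.0008,-0.006,0,0,0,0.4],
  [-0.0003,0.0008,-0.006,0,0,0,0.4],
  [0,0,0,0,0,0,0.4],
])

```text
t: 12.2
eef_pos: [0.5333, 0.1125, 0.1308]
tool_rot: [-0.013, -0.176, 0.982, 0.069]
contact_force: [0.5, 0.2, -0.7]
gripper_width: 0.655
grasp_force: 21.9
```

jog_arm([
  [-0.0001,0.0003,-0.002,0,0,0,0.4],
  [-0.0001,0.0003,-0.002,0,0,0,0.4],
  [0,0,0,0,0,0,0.4],
])

```text
t: 12.5
eef_pos: [0.5337, 0.113, 0.1276]
tool_rot: [-0.012, -0.176, 0.982, 0.069]
contact_force: [-0.2, -0.0, -0.8]
gripper_width: 0.652
grasp_force: 21.9
```

jog_arm([
  [-0.0001,0.0003,-0.002,0,0,0,0.4],
  [0,0,0,0,0,0,0.4],
])

```text
t: 12.7
eef_pos: [0.5341, 0.1131, 0.1264]
tool_rot: [-0.012, -0.176, 0.982, 0.069]
contact_force: [-0.4, -0.6, 3.6]
gripper_width: 0.652
grasp_force: 22.5
```

jog_arm([
  [-0.0001,0.0003,-0.002,0,0,0,0.4],
  [0,0,0,0,0,0,0.4],
])

```text
t: 12.9
eef_pos: [0.5343, 0.1128, 0.126]
tool_rot: [-0.012, -0.175, 0.982, 0.069]
contact_force: [-4.8, -4.0, 18.7]
gripper_width: 0.657
grasp_force: 24.1
```

jog_arm([
  [0,0,0.0015,0,0,0,0.4],
  [0,0,0,0,0,0,0.4],
  [0,0,0,0,0,0,0.7],
  [0,0,0,0,0,0,0.75],
  [0,0,0,0,0,0,0.85],
  [0,0,0,0,0,0,1],
  [0,0,0,0,0,0,1],
])

```text
t: 13.6
eef_pos: [0.5336, 0.1136, 0.1252]
tool_rot: [-0.012, -0.176, 0.982, 0.069]
contact_force: [-0.3, -0.3, 0.9]
gripper_width: 1.001
grasp_force: 0.0
```

jog_arm([
  [0.0002,-0.0007,0.005,0,0,0,1],
  [0.0005,-0.0013,0.01,0,0,0,1],
  [0.0005,-0.0013,0.01,0,0,0,1],
  [0.001,-0.003,0.02,0,0,0,1],
  [0.0015,-0.004,0.03,0,0,0,1],
  [0,0,0.03,0,0,0,1],
  [0,0,0,0,0,0,1],
  [0,0,0,0,0,0,1],
])

```text
t: 14.4
eef_pos: [0.5379, 0.1033, 0.2318]
tool_rot: [-0.011, -0.176, 0.982, 0.069]
contact_force: [0.2, -0.5, 0.2]
gripper_width: 1.003
grasp_force: 0.0
```

```bash
python3 - <<'E'
from h import *
s=snap('side','side4')['img'];w=snap('wrist','w7')['img'];p=cv2.imread('pics/side2.png')[...,::-1];o=bot.get_obs();print(o['eef_pos'],o['contact_force'])
g=lambda i:(i[...,1].astype(int)-i[...,2])
# green-ness change relative to earlier empty-lane side image
d=np.abs(s.astype(int)-p).sum(2)>45;d=d[185:280,150:325]
n,l,st,c=cv2.connectedComponentsWithStats(d.astype(np.uint8))
for i in range(1,n):
    if st[i,4]>25:print('change',st[i]+[150,185,0,0,0],(c[i]+[150,185]).round(1),s[185:280,150:325][l==i].mean(0).round())
L=R.from_euler('ZY',np.radians([110.2,-8])).as_matrix();O=np.array([.6223-.0028,-.1150-.001,.0684])
for x in(.03,.09,.24):print(x,'expected sweet mid px',proj('side4',O+L@[x,0,.018]).round(1))
E
```

```text
[0.53684688 0.10318487 0.23004412] [ 0.12482264  0.18656999 -0.18282389]
change [267 195  24  24 194] [275.9 206.1] [144. 142. 128.]
change [253 201  12  15  54] [258.6 207.1] [177. 186. 187.]
change [311 231  14   7  56] [318.1 233.7] [126. 121. 116.]
0.03 expected sweet mid px [216.8 237.1]
0.09 expected sweet mid px [238.  224.4]
0.24 expected sweet mid px [284.1 196.9]
```

jog_arm([
  [0,0,0.01,-0.033,-0.012,0,1],
  [0.002,0.02,0,-0.033,-0.012,0,1],
  [0.003,0.03,0,-0.033,-0.012,0,1],
  [0.003,0.03,0,-0.032,-0.012,0,1],
  [0.003,0.03,0,0,0,-0.147,1],
  [0.003,0.03,0,0,0,-0.147,1],
  [0.003,0.03,0,0,0,-0.147,1],
  [0.003,0.03,0,0,0,-0.147,1],
  [0.003,0.03,0,0,0,-0.147,1],
  [0.004,0.026,0,0,0,-0.147,1],
])

```text
t: 15.5
eef_pos: [0.5634, 0.3609, 0.2388]
tool_rot: [-0.001, 0.263, 0.965, -0.0]
contact_force: [0.2, -0.0, 0.7]
gripper_width: 0.996
grasp_force: 0.0
```

jog_arm([
  [0,0,-0.01,0,0,-0.147,1],
  [0,0,-0.01,0,0,-0.147,1],
  [0,0,-0.01,0,0,-0.147,1],
  [0,0,-0.01,0,0,-0.147,1],
  [0,0,-0.01,0,0,-0.147,1],
  [0,0,-0.01,0,0,-0.146,1],
  [0,0,0,0,0,0,1],
  [0,0,0,0,0,0,1],
])

```text
t: 16.3
eef_pos: [0.5639, 0.3591, 0.1796]
tool_rot: [0.0, 0.646, 0.763, -0.001]
contact_force: [0.4, -0.8, 0.4]
gripper_width: 0.998
grasp_force: 0.0
```

```bash
cat > chg.py <<'E'
from h import *
import sys
s=snap('side',sys.argv[1])['img'];p=cv2.imread('pics/side2.png')[...,::-1]
d=np.abs(s.astype(int)-p).sum(2)>45;d=d[185:280,150:325]
n,l,st,c=cv2.connectedComponentsWithStats(d.astype(np.uint8))
for i in range(1,n):
    if st[i,4]>25:print('change',st[i]+[150,185,0,0,0],(c[i]+[150,185]).round(1),s[185:280,150:325][l==i].mean(0).round())
E
python3 chg.py side5; python3 - <<'E'
from h import *
snap('wrist','w8');o=bot.get_obs();M=rot(o['tool_rot']);print(o['eef_pos'],np.degrees(np.arctan2(M[1,1],M[0,1])),M[:,2],o['q'])
im=cv2.imread('pics/w8.png')
for v in range(150,290,14):print(v,' '.join('%3d,%3d,%3d'%tuple(im[v,u][::-1]) for u in range(210,360,12)))
w4=cv2.imread('pics/w4.png');T=w4[170:268,232:350]
best=max(((cv2.matchTemplate(im,cv2.warpAffine(T,cv2.getRotationMatrix2D((59,49),a,1),(118,98))[12:-12,14:-14],cv2.TM_CCOEFF_NORMED),a) for a in range(-16,17,2)),key=lambda r:r[0][100:320,200:360].max())
m=best[0];mm=np.zeros_like(m);mm[100:320,200:360]=m[100:320,200:360];_,v,_,loc=cv2.minMaxLoc(mm)
print('match',v,'rot ccw',best[1],'window',loc,'-> shift rel w4',np.array(loc)-[246,182])
E
```

```text
change [202 227  29  24 295] [218.8 238.8] [147. 147. 134.]
change [251 262  15   6  56] [257.3 264.2] [122. 119. 114.]
[0.56453114 0.35927654 0.18059225] 9.431233996895491 [ 1.02092032e-03  3.25921087e-04 -9.99999426e-01] [-1.00007211  0.57860171  0.49204017  1.66297093 -0.31620306  0.97896345
 -0.23337534]
150 170,143, 95 171,144, 96 172,145, 98 172,144, 97 150,125, 84 130,109, 70 116, 95, 65 115, 96, 64 115, 96, 64 130,107, 71 173,144, 98 169,141, 93 170,142, 94
164 171,142, 93 175,146, 99 172,143, 95 116, 97, 61 117, 98, 66 115, 96, 64 116, 99, 63 114, 96, 63 114, 94, 61 116, 96, 65 118, 95, 66 169,141, 95 173,144, 97
178 170,142, 91 172,143, 97 170,142, 93 118, 97, 67 116, 96, 63 116, 94, 64 115, 96, 63 116, 95, 63 116, 98, 65 117,100, 66 116, 99, 66 173,146, 98 171,144, 98
192 172,142, 94 172,143, 94 172,144, 96 123,110, 86 112,103, 92 103, 93, 84 106, 96, 84 107, 99, 87 110,103, 91  99, 87, 65 125,113, 88 174,145, 99 170,140, 93
206 168,143, 95 172,143, 98 171,144, 94 131,115, 92  77, 75, 56 103,100, 74 110,104, 80  95, 92, 68  91, 89, 66 138,123, 97 118,105, 83 171,142, 93 17
[... 186 characters left out ...]
175,147,101 174,144, 98 167,146,116 100,102, 85 142,130,103 138,125, 97  99, 89, 81 108,109, 86 144,130,108 163,138,100 171,145, 96 170,143, 93
248 173,146, 97 175,147, 97 173,144, 98 170,152,119  99,100, 86 142,128,105 139,128,102 106,106, 88 110,109, 87 176,158,124 172,145, 97 171,142, 93 172,145, 96
262 114, 95, 63 145,120, 80 175,146, 96 175,159,126 178,161,135 179,162,137 178,163,129 174,156,124 176,161,129 177,157,125 174,145, 98 171,143, 95 172,144, 95
276 114, 96, 61 117, 97, 65 115, 98, 65 114, 96, 63 113, 96, 60 114, 96, 61 116, 96, 63 111, 94, 60 120,101, 67 166,142, 95 176,147, 98 175,147, 99 173,145, 96
match 0.9050880670547485 rot ccw 2 window (239, 190) -> shift rel w4 [-7  8]
```

Sweet one is queued at the stop: the change blob at (219,239) matches the expected (217,237). Sweet two is centred between the jaws.

jog_arm([
  [0,0.001,0,0,0,0.035,1],
  [0,0,-0.03,0,0,0,1],
  [0,0,-0.03,0,0,0,1],
  [0,0,-0.017,0,0,0,1],
  [0,0,-0.008,0,0,0,1],
  [0,0,0,0,0,0,0.4],
  [0,0,0,0,0,0,0.4],
  [0,0,0,0,0,0,0.4],
  [0,0,0,0,0,0,0.4],
  [0,0,0,0,0,0,0.4],
], newtons=20)

```text
t: 17.4
eef_pos: [0.5653, 0.3607, 0.0968]
tool_rot: [0.001, 0.634, 0.773, 0.002]
contact_force: [-0.3, -0.3, 6.9]
gripper_width: 0.662
grasp_force: 21.6
```

jog_arm([
  [0,0,0.015,0,0,0,0.4],
  [0,0,0.04,0,0,0,0.4],
  [0,0,0.045,0,0,0,0.4],
  [0,-0.01,0.03,0,0,0.133,0.4],
  [-0.003,-0.025,0.005,0,0,0.133,0.4],
  [-0.003,-0.025,0,0,0,0.133,0.4],
  [-0.003,-0.025,0,0,0,0.133,0.4],
  [-0.003,-0.025,0,0,0,0.133,0.4],
  [-0.003,-0.025,0,0,0,0.133,0.4],
  [-0.003,-0.025,0,0,0,0.133,0.4],
])

```text
t: 18.4
eef_pos: [0.5461, 0.1991, 0.2313]
tool_rot: [0.0, 0.217, 0.976, 0.001]
contact_force: [-0.6, -0.0, -0.7]
gripper_width: 0.659
grasp_force: 21.4
```

jog_arm([
  [-0.003,-0.025,0,0,0,0.133,0.4],
  [-0.003,-0.025,0,0,0,0.133,0.4],
  [-0.004,-0.025,0,0,0,0.133,0.4],
  [0,-0.02,0,0,0,0.133,0.4],
  [0,0,0,0.033,0.012,0.133,0.4],
  [0,0,0,0.033,0.012,0.128,0.4],
  [0,0,0,0.033,0.012,0,0.4],
  [0,0,0,0.032,0.012,0,0.4],
  [0,0,0,0,0,0,0.4],
  [0,0,0,0,0,0,0.4],
])

```text
t: 19.4
eef_pos: [0.5364, 0.105, 0.2308]
tool_rot: [-0.017, -0.174, 0.982, 0.067]
contact_force: [0.8, 0.1, -0.5]
gripper_width: 0.662
grasp_force: 21.3
```

```bash
cat > st.py <<'E'
from h import *
import sys
snap('wrist',sys.argv[1]);o=bot.get_obs();M=rot(o['tool_rot']);print(o['t'],o['eef_pos'],np.degrees(np.arctan2(M[1,1],M[0,1])),o['contact_force'],o['gripper_width'])
L=R.from_euler('ZY',np.radians([110.2,-8])).as_matrix();O=np.array([.6223,-.1150,.0684])
print('lane',L.T@(o['eef_pos']-O),'tool z in lane',L.T@M[:,2])
im=cv2.imread(f'pics/{sys.argv[1]}.png');a=cv2.imread('pics/w5.png')
T=a[222:325,230:335];m=cv2.matchTemplate(im[190:360,200:370],T,cv2.TM_CCOEFF_NORMED);_,v,_,loc=cv2.minMaxLoc(m);print('held sweet match',v,np.array(loc)+[200,190]-[230,222])
E
python3 st.py w9; python3 chg.py side6
```

```text
19.45 [0.53624399 0.10545267 0.23074491] 110.05989608685536 [-0.69182132 -0.02023037 -0.02599134] 0.6598275519283467
lane [0.25689967 0.00464105 0.12783547] tool z in lane [-6.97069811e-04  8.77645279e-03 -9.99961243e-01]
held sweet match 0.8236451148986816 [0 3]
change [202 226  29  25 314] [218.5 238.3] [152. 152. 139.]
change [251 262  15   6  55] [257.1 264.2] [124. 121. 116.]
```

jog_arm([
  [0,0,0,0.003,-0.008,0,0.4],
  [-0.0006,0.0015,-0.03,0,0,0,0.4],
  [-0.0006,0.0015,-0.03,0,0,0,0.4],
  [-0.0005,0.0013,-0.02,0,0,0,0.4],
  [-0.0003,0.001,-0.01,0,0,0,0.4],
  [-0.0002,0.0006,-0.005,0,0,0,0.4],
  [0,0,0,0,0,0,0.4],
  [0,0,0,0,0,0,0.4],
])

```text
t: 20.3
eef_pos: [0.5349, 0.1113, 0.1363]
tool_rot: [-0.012, -0.174, 0.982, 0.069]
contact_force: [0.2, -0.5, -0.6]
gripper_width: 0.662
grasp_force: 21.3
```

```bash
python3 st.py w10
```

```text
20.35 [0.53495765 0.11128801 0.13641708] 110.12291212708593 [ 1.17966802 -0.17134205  0.61189949] 0.6592545327317916
lane [0.24963475 0.00383335 0.03360165] tool z in lane [-1.81680351e-04 -1.44678062e-03 -9.99998937e-01]
held sweet match 0.6858308911323547 [0 3]
```

jog_arm([
  [-0.0008,0,-0.003,0,0,0,0.4],
  [-0.0002,0.0005,-0.003,0,0,0,0.4],
  [-0.0001,0.0002,-0.0015,0,0,0,0.4],
  [0,0,0,0,0,0,0.4],
])

```text
t: 20.75
eef_pos: [0.5334, 0.1116, 0.1288]
tool_rot: [-0.012, -0.174, 0.982, 0.069]
contact_force: [-1.8, -1.6, 8.1]
gripper_width: 0.661
grasp_force: 22.0
```

jog_arm([
  [-0.0001,0.0002,-0.0015,0,0,0,0.4],
  [0,0,0,0,0,0,0.4],
])

```text
t: 20.95
eef_pos: [0.5337, 0.1114, 0.1284]
tool_rot: [-0.012, -0.174, 0.982, 0.069]
contact_force: [-4.9, -3.2, 18.5]
gripper_width: 0.661
grasp_force: 21.2
```

jog_arm([
  [0,0,0.002,0,0,0,0.4],
  [0,0,0,0,0,0,0.4],
  [0,0,0,0,0,0,0.7],
  [0,0,0,0,0,0,0.75],
  [0,0,0,0,0,0,0.85],
  [0,0,0,0,0,0,1],
  [0,0,0,0,0,0,1],
])

```text
t: 21.65
eef_pos: [0.5329, 0.112, 0.1282]
tool_rot: [-0.013, -0.174, 0.982, 0.069]
contact_force: [-0.3, -0.6, 0.2]
gripper_width: 0.998
grasp_force: 0.0
```

jog_arm([
  [0.0002,-0.0007,0.005,0,0,0,1],
  [0.0005,-0.0013,0.01,0,0,0,1],
  [0.0005,-0.0013,0.01,0,0,0,1],
  [0.001,-0.003,0.02,0,0,0,1],
  [0.0015,-0.004,0.03,0,0,0,1],
  [0,0,0.04,0,0,0,1],
  [0,0.03,0.02,0,0,0,1],
  [0,0.04,0,0,0,0,1],
  [0,0.04,0,0,0,0,1],
  [0,0.04,0,0,0,0,1],
])

```text
t: 22.65
eef_pos: [0.5369, 0.2531, 0.2651]
tool_rot: [-0.012, -0.174, 0.982, 0.069]
contact_force: [0.5, 0.9, -0.1]
gripper_width: 1.004
grasp_force: 0.0
```

jog_arm([
  [0,0.04,0,0,0,0,1],
  [0,0.04,0,0,0,0,1],
  [0,0.02,0,0,0,0,1],
  [0,0,0,0,0,0,1],
  [0,0,0,0,0,0,1],
  [0,0,0,0,0,0,1],
  [0,0,0,0,0,0,1],
  [0,0,0,0,0,0,1],
  [0,0,0,0,0,0,1],
  [0,0,0,0,0,0,1],
])

```text
t: 23.65
eef_pos: [0.5368, 0.3514, 0.2634]
tool_rot: [-0.013, -0.174, 0.982, 0.069]
contact_force: [0.5, -0.0, -0.4]
gripper_width: 1.001
grasp_force: 0.0
```

```bash
python3 chg.py side7; python3 chg.py side8; python3 - <<'E'
from h import *
L=R.from_euler('ZY',np.radians([110.2,-8])).as_matrix();O=np.array([.6223-.0028,-.1150-.001,.0684])
for x in(.03,.09,.095):print(x,proj('side8',O+L@[x,0,.018]).round(1))
o=bot.get_obs();print(o['t'],o['eef_pos'],o['contact_force'])
# ball (red) still at place; bystanders unchanged in top view
a=cv2.imread('pics/top1.png').astype(int);t=snap('top','top3')['img'][...,::-1].astype(int);b=cv2.imread('pics/top0.png').astype(int)
for n,(u,v) in dict(ball=(362,218),tape=(327,289),timer=(325,129),marker=(388,285)).items():
    s=np.s_[v-16:v+16,u-22:u+22];print(n,np.abs(t[s]-a[s]).mean().round(1),np.abs(t[s]-b[s]).mean().round(1))
d=(np.abs(t-b).sum(2)>60)[150:260,205:430];n,l,st,c=cv2.connectedComponentsWithStats(d.astype(np.uint8))
for i in range(1,n):
    if st[i,4]>30:print('top',st[i]+[205,150,0,0,0],t[150:260,205:430][l==i].mean(0).round())
for x in(.03,.09):print(proj('top3',O+L@[x,0,.03]).round(1))
E
```

```text
change [233 215  24  26 240] [242.5 227.4] [142. 143. 132.]
change [217 219  17  15  74] [224.1 227.6] [188. 198. 199.]
change [202 231  10   8  45] [206.2 234.5] [179. 177. 172.]
change [208 234  23  17 201] [220.9 241.8] [132. 130. 112.]
change [251 262  15   6  56] [257.3 264.2] [122. 118. 114.]
change [233 215  24  26 237] [242.6 227.5] [142. 143. 132.]
change [217 220  16  14  73] [224.  227.7] [188. 198. 199.]
change [202 231  10   8  45] [206.2 234.5] [179. 177. 171.]
change [210 234  21  17 197] [221.  241.8] [132. 130. 112.]
change [251 262  15   6  56] [257.3 264.2] [122. 118. 114.]
0.03 [216.8 237.1]
0.09 [238.  224.4]
0.095 [239.7 223.4]
23.75 [0.5366674  0.35171378 0.26339351] [-0.50979484 -0.3324968   0.15720424]
ball 1.7 14.6
tape 1.6 6.3
timer 1.5 6.2
marker 1.7 7.0
top [362 167  23  26 280] [141. 153. 158.]
top [392 192  25  15 181] [140. 152. 157.]
top [378 204  14   9  59] [134. 145. 150.]
top [356 211  20  13 133] [ 51.  55. 119.]
[353.9 185.9]
[329.6 195.2]
```

```bash
python3 -c "
from station import bot
print(bot.hand_in())"
```

```text
the job is handed in; nothing more can be done
None
```

The job is handed in: the end stop is up against its rest, and both green sweets were set on the lane and rolled down to queue at the stop, holding still in the last images (checked numerically, not by eye). I never touched the tape, marker or timer, and it took about 24 s of robot time.

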